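# Complete the spindle kit by sliding in the missing parts

## Task

The kit tray at the far side of the plywood board must hold one bracket, one cover and one shaft, and it already has one of them: slide the two kinds that are missing from the plywood over the sill until they lie flat and wholly on the tray floor. Do not lift or tip over any part, and leave the duplicate on the plywood where it is. Do not disturb the other order's bin and its parts, the oil can, the spanner or the bearing ring.

Things in the scene. Friction and masses are not known exactly. Their poses are not given: they have to be found in the camera images.
- board: Sizes in mm. Fixed plywood board on the robot's side (x -170 to 0, y -205 to 205, top at z 14) joined to the blue kit tray beyond it (inside x 0 to 200, y -200 to 200, dark floor at z 10, so parts drop 4 at the sill). No wall at the sill; the other three walls are 5 thick, tops at z 40. Origin: on the bench under the middle of the sill, the edge between them; x points into the tray, z up
- sill (a point): middle of the sill at the height of the tray floor (10 above the bench), axes as board
- bin: the other order's bin, fixed: 320 x 160, blue, walled all round to 45 above the bench, floor 10 above it. Origin: centre of its underside. It holds two parts.
- bracket_a: steel angle bracket: foot 60 x 50 x 8 (x, y, z), with an upright leg 8 thick, 50 wide, rising to 50 above the underside along its -x edge. Origin: centre of the foot's underside; z up. 0.2 to 0.45 kg. This one starts on the plywood, in a row of three along the sill (125 apart), its y axis within 0.35 rad of the board's, the upright leg towards the robot.
- cover_a: round steel bearing cover: disc 70 in diameter and 14 thick with a hub 36 in diameter on it, 30 high in all. Origin: centre of the underside; z up. 0.2 to 0.42 kg. This one starts on the plywood, in a row of three along the sill (125 apart), its y axis within 0.35 rad of the board's.
- shaft_a: short steel shaft lying along its y axis, 100 long: the middle 60 is square, 22 x 22, the ends are round, 16 in diameter. Origin: underside of its middle; z up. 0.2 to 0.4 kg. This one starts on the plywood, in a row of three along the sill (125 apart), its y axis within 0.35 rad of the board's.
- bracket_b: a second bracket, the same in every way. It starts either in the kit tray, at its far side, or in the other order's bin; read its position to see which.
- cover_b: a second cover, the same in every way. It starts either in the kit tray, at its far side, or in the other order's bin; read its position to see which.
- shaft_b: a second shaft, the same in every way. It starts either in the kit tray, at its far side, or in the other order's bin; read its position to see which.
- oil_can: grey oil can, 66 in diameter, 120 high, standing to the right. Origin: centre of its underside
- wrench: spanner, 180 long along its x, lying to the right. Origin: underside of its middle
- bearing: bearing ring, 64 in outer diameter, 18 high, to the right, between the spanner and the can. Origin: centre of its underside

How it is judged:
At the end, for the whole second after the job is handed in: The tray holds exactly one part of each kind, upright and flat (0.025 rad), wholly past the sill; the duplicate on the plywood has moved under 30 mm, the parts in the other bin under 20 mm, can, spanner and ring under 30 mm; all at rest (((((x of bracket_b in the frame of sill between 0.008 and 0.2 m and y of bracket_b in the frame of sill between -0.2 and 0.2 m) and angle between bracket_b's own z axis and vertical below 0.025 rad and z of bracket_b in the frame of sill below 0.003 m) and distance of bracket_a from where it was at the start of the episode below 0.03 m) or (((x of bracket_a in the frame of sill between 0.008 and 0.2 m and y of bracket_a in the frame of sill between -0.2 and 0.2 m) and angle between bracket_a's own z axis and vertical below 0.025 rad and z of bracket_a in the frame of sill below 0.003 m) and not (x of bracket_b in the frame of sill between 0.008 and 0.2 m and y of bracket_b in the frame of sill between -0.2 and 0.2 m) and distance of bracket_b from where it was at the start of the episode below 0.02 m)) and linear speed of each of bracket_a, bracket_b, cover_a, cover_b, shaft_a, shaft_b below 0.02 m/s and ((((x of cover_b in the frame of sill between 0.008 and 0.2 m and y of cover_b in the frame of sill between -0.2 and 0.2 m) and angle between cover_b's own z axis and vertical below 0.025 rad and z of cover_b in the frame of sill below 0.003 m) and distance of cover_a from where it was at the start of the episode below 0.03 m) or (((x of cover_a in the frame of sill between 0.008 and 0.2 m and y of cover_a in the frame of sill between -0.2 and 0.2 m) and angle between cover_a's own z axis and vertical below 0.025 rad and z of cover_a in the frame of sill below 0.003 m) and not (x of cover_b in the frame of sill between 0.008 and 0.2 m and y of cover_b in the frame of sill between -0.2 and 0.2 m) and distance of cover_b from where it was at the start of the episode below 0.02 m)) and ((((x of shaft_b in the frame of sill between 0.008 and 0.2 m and y of shaft_b in the frame of sill between -0.2 and 0.2 m) and angle between shaft_b's own z axis and vertical below 0.025 rad and z of shaft_b in the frame of sill below 0.003 m) and distance of shaft_a from where it was at the start of the episode below 0.03 m) or (((x of shaft_a in the frame of sill between 0.008 and 0.2 m and y of shaft_a in the frame of sill between -0.2 and 0.2 m) and angle between shaft_a's own z axis and vertical below 0.025 rad and z of shaft_a in the frame of sill below 0.003 m) and not (x of shaft_b in the frame of sill between 0.008 and 0.2 m and y of shaft_b in the frame of sill between -0.2 and 0.2 m) and distance of shaft_b from where it was at the start of the episode below 0.02 m)) and distance of each of oil_can, wrench, bearing from where it was at the start of the episode below 0.03 m); the robot touches nothing.
It fails at once if a bracket was lifted more than 25 mm off the plywood or tipped over ((z of bracket_a in the frame of sill above 0.029 m or angle between bracket_a's own z axis and vertical above 0.7 rad) or (z of bracket_b in the frame of sill above 0.029 m or angle between bracket_b's own z axis and vertical above 0.7 rad)).
It fails at once if a cover was lifted more than 25 mm off the plywood or tipped over ((z of cover_a in the frame of sill above 0.029 m or angle between cover_a's own z axis and vertical above 0.7 rad) or (z of cover_b in the frame of sill above 0.029 m or angle between cover_b's own z axis and vertical above 0.7 rad)).
It fails at once if a shaft was lifted more than 25 mm off the plywood or tipped over ((z of shaft_a in the frame of sill above 0.029 m or angle between shaft_a's own z axis and vertical above 0.7 rad) or (z of shaft_b in the frame of sill above 0.029 m or angle between shaft_b's own z axis and vertical above 0.7 rad)).
It also fails if it takes over 45 s, if anything falls off the work surface, if the arm or the gripper's body presses on something with over 40 N, if the wrist force passes 120 N, or if a joint passes its speed limit or range.

## Robot

A 7-joint arm with a two-finger parallel gripper is mounted at the origin on the work surface. World frame = base frame: x ahead of the robot, y to its left, z up, the work surface at z = 0. Lengths are in m, angles in rad, forces in N, time in s.
With the tool pointing down it reaches from about 0.35 to 0.9 m from the base axis. Payload 8.1 kg.
Tool frame: the origin (TCP) lies on the mounting face of the last link; the fingertips stand 173 mm ahead of it and the grasp point (between the pads) lies 155 mm ahead of it; z points along the fingers, y is the line along which they close (so a half turn about z gives the same grasp; the last joint's range is limited). The gripper opens to 85 mm and grips with 20 to 120 N. Pads are 22 mm wide; open, the fingers measure 114 mm over their backs; the gripper's body (76 mm by 85 mm) begins 54 mm behind the grasp point. The pads swing forward as they close: fully open they stand 13 mm farther back than shut.
Start: joints at [1.046, 0.434, 0.025, 1.573, -0.012, 1.134, -0.075], TCP at [0.256, -0.57, 0.405] pointing down, gripper open.
Joint ranges: [-2.62, 2.62], [-0.44, 2.09], [-1.27, 1.32], [0.08, 2.57], [-1.32, 4.46], [0.12, 2], [-2.74, 2.74]. Speed limits (rad/s): [2.22, 2.22, 3.01, 3.01, 3.14, 3.14, 3.14].

## Interface

Orientations are given as a unit quaternion [w, x, y, z].
In Python, from workcell import bot, cams, monitor gives the robot as it stands (bot), with the cameras (cams) and the readings (monitor).
- The arm moves only by the tool drive_effector, called as name(argument=value, ...) on one line, values as JSON. Schema: {"type":"object","properties":{"plan":{"type":"array","items":{"type":"array","items":{"type":"array","items":{"type":"number"},"minItems":6,"maxItems":6},"minItems":1,"maxItems":12},"minItems":1,"maxItems":1},"finger_gap":{"type":"number"},"force":{"type":"number"},"only":{"type":"string"},"quiet":{"type":"boolean"},"lines":{"type":"string"}},"required":["plan"],"additionalProperties":false}. plan is a list that holds a single list of rows (three levels of brackets), with 1 to 12 rows, each of 6 numbers: dx, dy, dz in normalised numbers (1 is 0.4 m), then a rotation vector rx, ry, rz in a scale on which 1.0 is 2 pi rad; each row is the pose to reach, as a shift and turn from the pose commanded when the call began, along the tool's axes at that moment; what a row does not reach only later rows make up. A row lasts 1/10 s, in which the tool goes at most 0.05 m and 0.15 rad, less where a joint would pass 70% of its speed; a pose out of reach is approached as far as the arm can. finger_gap is the finger opening in m, set as the call begins (left out keeps the last). The fingers move at their own pace and stop on an object; force is the grip in N (left out, the last holds). Time passes only in rows, so rows that do not move let the fingers close. The tool returns the time, the measured TCP pose, the force, the opening and the grip force at its end. only (a regular expression) keeps the lines of the reply that match it, lines (a string "A,B") keeps lines A to B, and quiet returns only ok. Shift and turn numbers lie between -1 and 1, and a call with a number outside is refused. Input that does not fit is refused with a message, and nothing moves.
- monitor.state(): the state, without advancing time (a new reading comes with each control period).
- cams.get_image(name): name is "scene" or "top"; returns (picture, depth): 384x512x3 uint8, red, green, blue; 384x512 float32, m along the optical axis (not along the pixel's ray), 0 where there is no reading.
- cams.camera_params(name): a dict with "camera_matrix" (3x3 intrinsics, pixels), "camera_from_world" (4x4, takes a point from world to camera coordinates). Camera axes: x right, y up, looking along -z (the intrinsics and any distortion apply to the point x, -y, -z); pixel columns grow to the right and rows downward; lengths in m; the calibration is good to about 2 mm. A picture is of the moment at which its call begins. camera_params takes no time and is no camera call.
- bot.finish_job(): hands the job in; it is judged then, once.
The state is a dict: "t": time; "joint_pos": joint angles; "qd": joint speeds; "tau": joint torques, N m; "tool_pos": TCP position; "orientation": TCP orientation; "contact_force": force on the tool from outside, world axes, zero at the start; "ft_torque": the same for the moment, N m; "width": finger opening in m; "finger_force": force on a finger pad.
Only numpy, scipy, OpenCV 4.12 (cv2) and the standard library are available. Lean on these libraries where they do the work, as an engineer would, in place of code of your own. Each camera call takes 0.05 s, during which the arm holds its last target. There are 200 camera calls.

## Working session

There is one attempt and no reset: what is moved stays moved. The work goes in short steps, Python scripts to look and compute and a tool call to move; the robot and the scene stay as the last step left them, time stands still between calls to the robot, and variables do not carry over. Pictures are saved under pics/ and viewed, at most 10 in all, crops included, and the job is handed in when it is done.

```bash
ls; mkdir -p pics; python3 - <<'E'
from workcell import bot, cams, monitor
import cv2
s=monitor.state();print({k:s[k] for k in('t','tool_pos','orientation','width','joint_pos')})
for n in('top','scene'):
    p,d=cams.get_image(n);cv2.imwrite(f'pics/{n}0.png',p[:,:,::-1]);import numpy as np;np.save(f'pics/{n}0.npy',d)
    c=cams.camera_params(n);print(n,np.round(c['camera_matrix'],1).tolist(),np.round(c['camera_from_world'],3).tolist(),[k for k in c])
E
```

```text
pics
workcell.py
{'t': 0.0, 'tool_pos': array([ 0.25575038, -0.57000201,  0.40390598]), 'orientation': array([-7.87668607e-04,  9.77850464e-01,  2.09303122e-01, -2.28074741e-04]), 'width': 0.08534264116469034, 'joint_pos': array([ 1.04640296,  0.43522698,  0.02495978,  1.57414138, -0.01162922,
        1.13400938, -0.07509804])}
top [[439.2, 0.0, 260.5], [0.0, 439.2, 194.9], [0.0, 0.0, 1.0]] [[-0.023, -1.0, 0.004, 0.012], [0.99, -0.022, 0.143, -0.565], [-0.143, 0.007, 0.99, -1.324], [0.0, 0.0, 0.0, 1.0]] ['camera_matrix', 'camera_from_world']
scene [[499.0, 0.0, 250.0], [0.0, 499.0, 191.6], [0.0, 0.0, 1.0]] [[0.808, 0.589, 0.006, -0.439], [-0.41, 0.555, 0.723, 0.196], [0.422, -0.587, 0.691, -1.979], [0.0, 0.0, 0.0, 1.0]] ['camera_matrix', 'camera_from_world']
```

View pics/top0.png

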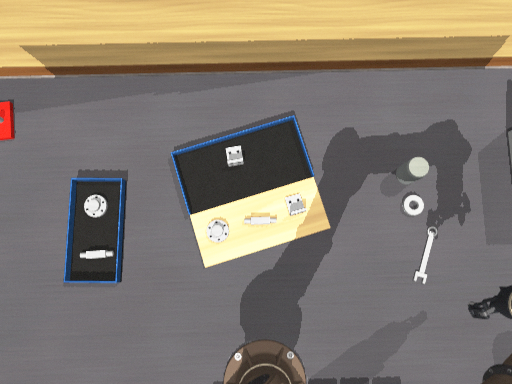

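View pics/scene0.png

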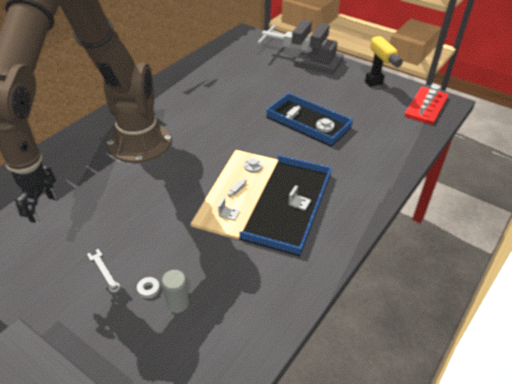

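The tray holds a bracket (top 234,155) and the bin holds a cover and a shaft. The plywood has a cover (217,231), a shaft (260,219) and a bracket (295,204), and the last of these is the duplicate. So I need to push the cover and the shaft.

```bash
cat > h.py <<'E'
import numpy as np,cv2
from workcell import bot, cams, monitor
def ray(n,uv,z):
    c=cams.camera_params(n);T=np.linalg.inv(c['camera_from_world']);K=c['camera_matrix']
    uv=np.atleast_2d(uv).astype(float);r=np.c_[(uv[:,0]-K[0,2])/K[0,0],-(uv[:,1]-K[1,2])/K[1,1],-np.ones(len(uv))]
    r=r@T[:3,:3].T;o=T[:3,3];return o+r*((z-o[2])/r[:,2])[:,None]
def cloud(n,d):
    c=cams.camera_params(n);T=np.linalg.inv(c['camera_from_world']);K=c['camera_matrix']
    v,u=np.mgrid[:d.shape[0],:d.shape[1]]
    P=np.dstack([(u-K[0,2])/K[0,0]*d,-(v-K[1,2])/K[1,1]*d,-d]);return P@T[:3,:3].T+T[:3,3]
def masks(p):
    h=cv2.cvtColor(p,cv2.COLOR_RGB2HSV)
    wood=cv2.inRange(h,(10,60,120),(35,255,255));steel=cv2.inRange(h,(0,0,110),(179,60,255));blue=cv2.inRange(h,(100,120,60),(125,255,255))
    return wood,steel,blue
E
python3 - <<'E'
from h import *
np.set_printoptions(precision=4,suppress=True)
for n,box in(('top',(165,108,335,272)),('scene',(190,145,335,255))):
    p=cv2.imread(f'pics/{n}0.png')[:,:,::-1].copy();d=np.load(f'pics/{n}0.npy')
    w,s,b=masks(p);r=np.zeros_like(w);x0,y0,x1,y1=box;r[y0:y1,x0:x1]=255
    P=cloud(n,d);w&=r;s&=r;b&=r
    c=max(cv2.findContours(w,0,2)[0],key=cv2.contourArea)
    q=cv2.approxPolyDP(cv2.convexHull(c),6,True)[:,0];print(n,'wood',q.tolist(),'\n',ray(n,q,.014))
    k=cv2.erode(w,np.ones((3,3)))>0;print('wood z med',np.median(P[k][:,2]))
    k,l,st,ce=cv2.connectedComponentsWithStats(s)
    for i in range(1,k):
        if st[i,4]>25:
            m=l==i;Z=P[m];print(st[i],ce[i],'mean',Z.mean(0),'z pct',np.percentile(Z[:,2],[2,25,50,75,98]))
E
```

```text
top wood [[330, 226], [207, 267], [196, 239], [316, 185]] 
 [[ 0.4656 -0.2168  0.014 ]
 [ 0.3476  0.1695  0.014 ]
 [ 0.4347  0.2033  0.014 ]
 [ 0.5969 -0.1783  0.014 ]]
wood z med 0.015073282157435752
[  165   108   170   164 11838] [234.63   192.1489] mean [0.5836 0.0802 0.0132] z pct [-0.0045  0.0002  0.003   0.0136  0.0397]
[225 145  19  22 297] [234.0572 155.6128] mean [0.6919 0.0792 0.0414] z pct [0.0113 0.0175 0.0208 0.0302 0.0651]
[316 234  19  38 323] [328.1889 259.9164] mean [ 0.3609 -0.2052  0.0223] z pct [-0.0048 -0.0009  0.0006  0.0028  0.008 ]
scene wood [[236, 149], [277, 159], [237, 239], [190, 224]] 
 [[ 0.3452  0.1799  0.014 ]
 [ 0.5062  0.2243  0.014 ]
 [ 0.6251 -0.1831  0.014 ]
 [ 0.4612 -0.223   0.014 ]]
wood z med 0.012811805823718991
[ 190  145  145   52 2273] [256.9688 156.447 ] mean [0.4279 0.2063 0.0011] z pct [-0.0069 -0.0027 -0.0005  0.0015  0.0057]
[ 207  151   69   85 2722] [239.511  188.7241] mean [0.494  0.0065 0.0227] z pct [0.0076 0.0121 0.0146 0.0187 0.0491]
[289 185  22  25 282] [298.2092 199.3546] mean [0.6953 0.0707 0.0322] z pct [0.0081 0.0148 0.0183 0.0244 0.0618]
[311 189  24  66 799] [326.4743 232.0551] mean [0.8357 0.0262 0.001 ] z pct [-0.0065 -0.0024 -0.0007  0.0014  0.0053]
[190 238   9  17  78] [192.7564 248.4744] mean [ 0.5278 -0.288  -0.0007] z pct [-0.006  -0.0025 -0.001   0.0008  0.0045]
[232 240  46  15 231] [251.5801 249.2511] mean [ 0.6857 -0.187   0.0102] z pct [-0.0064 -0.0023 -0.0006  0.0016  0.006 ]
```

```bash
python3 - <<'E'
import cv2
a=cv2.resize(cv2.imread('pics/top0.png')[110:272,168:335],None,fx=4.5,fy=3.6*1.0,interpolation=2)
a=cv2.resize(cv2.imread('pics/top0.png')[120:270,185:335],(600,600),interpolation=2);cv2.imwrite('pics/c0.png',a)
E
```

```text
(no output)
```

View pics/c0.png

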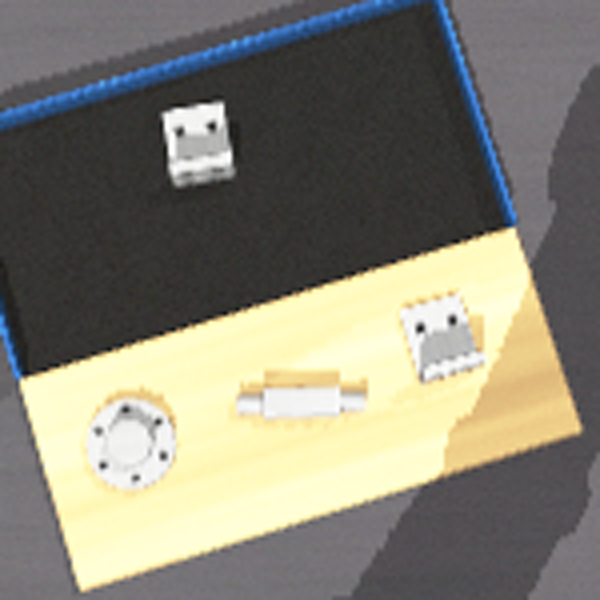

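The crop (4x, offset 185,120) shows the cover disc centred near crop (131,444), the shaft's square at (301,402) with ends at (238,404) and (367,399), and the bracket at (442,338). The sill runs from (22,377) to (515,225). Next I'll refine these with a tighter mask and a second view.

```bash
cat >> h.py <<'E'
def parts(n,p,d,box):
    h=cv2.cvtColor(p,cv2.COLOR_RGB2HSV).copy();s=cv2.inRange(h,(0,0,100),(179,28,255));P=cloud(n,d)
    x0,y0,x1,y1=box;r=np.zeros_like(s);r[y0:y1,x0:x1]=255;s&=r;s[P[:,:,2]<.009]=0
    s=cv2.morphologyEx(s,cv2.MORPH_OPEN,np.ones((2,2)))
    out=[]
    for c in cv2.findContours(s,0,2)[0]:
        if cv2.contourArea(c)<40: continue
        m=np.zeros_like(s);cv2.drawContours(m,[c],-1,255,-1);Z=P[m>0]
        out.append((cv2.minAreaRect(c),cv2.contourArea(c),np.median(Z,0),np.percentile(Z[:,2],[10,50,90])))
    return out
def board():
    # sill ends + near corners, picked from the top crop, refined on the plywood plane
    q=np.array([[190.5,214.25],[313.75,176.25],[330.5,228],[205.5,268]])
    return ray('top',q,.014)
E
python3 - <<'E'
from h import *
np.set_printoptions(precision=4,suppress=True)
for n,box in(('top',(165,108,335,272)),('scene',(190,145,335,255))):
    p=cv2.imread(f'pics/{n}0.png')[:,:,::-1].copy();d=np.load(f'pics/{n}0.npy')
    print(n,cams.camera_params(n)['camera_from_world'][:3]@[0.5,0,0,1])
    for o in parts(n,p,d,box): print(np.array(o[0][0]),np.array(o[0][1]),round(o[0][2],1),o[1],o[2],o[3])
B=board();print(B)
x=((B[0]-B[3])+(B[1]-B[2]));y=(B[0]-B[1])+(B[3]-B[2])
print('yaw from x',np.arctan2(x[1],x[0]),'from y',np.arctan2(-y[0],y[1]),'len',np.linalg.norm(x)/2,np.linalg.norm(y)/2,'sillmid',(B[0]+B[1])/2)
E
python3 - <<'E'
import cv2
a=cv2.resize(cv2.imread('pics/scene0.png')[145:255,190:335],(725,550),interpolation=2);cv2.imwrite('pics/c1.png',a)
E
```

```text
top [ 0.0003 -0.0705 -1.3949]
[218.5 231.5] [21. 21.] 90.0 359.5 [0.4548 0.1315 0.03  ] [0.023  0.03   0.0458]
[260.5 221.5] [ 7. 31.] 90.0 155.0 [ 0.4843 -0.0006  0.0345] [0.0159 0.0345 0.0397]
[295.9 204.7] [18.9737 16.4438] 71.6 261.5 [ 0.533  -0.1094  0.0238] [0.0179 0.0238 0.0636]
[234.9306 156.5491] [19.3113 15.966 ] 81.3 271.0 [0.6933 0.0766 0.0203] [0.0131 0.0203 0.0604]
scene [-0.0352 -0.009  -1.7677]
[227.4882 210.8471] [22.2354 16.2698] 40.6 200.5 [ 0.5339 -0.1136  0.0217] [0.0175 0.0217 0.0549]
[299.1557 200.2131] [23.0466 19.0775] 39.8 248.0 [0.6937 0.0752 0.0182] [0.0109 0.0182 0.0522]
[237.75 187.75] [ 6.364  22.6274] 45.0 99.0 [ 0.4939 -0.002   0.032 ] [0.0201 0.032  0.0379]
[253.5 165.5] [13. 17.] 90.0 164.5 [0.4701 0.1228 0.0277] [0.0192 0.0277 0.0431]
[[ 0.5126  0.2204  0.014 ]
 [ 0.6253 -0.1723  0.014 ]
 [ 0.4593 -0.2181  0.014 ]
 [ 0.3447  0.1741  0.014 ]]
yaw from x 0.26915912870168895 from y 0.2819586095063129 len 0.17318489041161003 0.4085659912110959 sillmid [0.569 0.024 0.014]
```

View pics/c1.png

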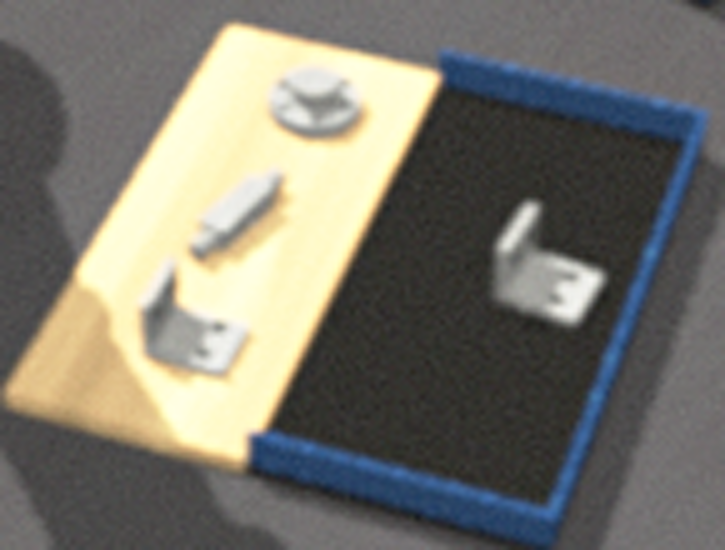

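The scene crop (5x, offset 190,145) confirms the layout: hub top at (325,80), shaft at (237,213), and the sill from (440,73) to (245,468). Triangulating across both views:

```bash
python3 - <<'E'
from h import *
np.set_printoptions(precision=4,suppress=True)
def tri(a,b):
    A=[];
    for n,uv in(('top',a),('scene',b)):
        p0=ray(n,uv,0)[0];p1=ray(n,uv,.2)[0];t=(p1-p0)/np.linalg.norm(p1-p0);A.append((p0,np.eye(3)-np.outer(t,t)))
    M=A[0][1]+A[1][1];X=np.linalg.solve(M,A[0][1]@A[0][0]+A[1][1]@A[1][0]);return X,max(np.linalg.norm(Q@(X-p)) for p,Q in A)
B=np.array
for k,a,b in(('hub',B([131,440])/4+[185,120],B([325,80])/5+[190,145]),('disc',B([131,445])/4+[185,120],B([316,104])/5+[190,145]),
 ('shaft',B([301,403])/4+[185,120],B([239,211])/5+[190,145]),('shL',B([238,403])/4+[185,120],B([278,180])/5+[190,145]),('shR',B([367,399])/4+[185,120],B([200,245])/5+[190,145]),
 ('sillL',[190.5,214.25],B([440,73])/5+[190,145]),('sillR',[313.75,176.25],B([245,468])/5+[190,145])):
    print(k,*tri(a,b),'top ray z.014,.028,.036,.044',ray('top',a,.028)[0],ray('top',a,.036)[0],ray('scene',b,.028)[0],ray('scene',b,.036)[0],ray('scene',b,.044)[0])
s=monitor.state();print(cv2.Rodrigues(cv2.Rodrigues(np.zeros(3))[0])[0].ravel())
from scipy.spatial.transform import Rotation as R
q=s['orientation'];print(R.from_quat([*q[1:],q[0]]).as_matrix())
E
```

```text
hub [0.4624 0.1352 0.0419] 0.003969259584562405 top ray z.014,.028,.036,.044 [0.4602 0.1339 0.028 ] [0.4597 0.1332 0.036 ] [0.4556 0.1517 0.028 ] [0.4611 0.1439 0.036 ] [0.4665 0.1361 0.044 ]
disc [0.4579 0.1356 0.0165] 0.0010069705962916524 top ray z.014,.028,.036,.044 [0.4564 0.1339 0.028 ] [0.4559 0.1332 0.036 ] [0.4662 0.1255 0.028 ] [0.4716 0.1179 0.036 ] [0.477  0.1103 0.044 ]
shaft [0.487  0.0023 0.0245] 0.0010446579986426513 top ray z.014,.028,.036,.044 [0.4859 0.0016 0.028 ] [0.4853 0.0016 0.036 ] [0.4901 0.     0.028 ] [ 0.4953 -0.0067  0.036 ] [ 0.5005 -0.0135  0.044 ]
shL [0.4874 0.0505 0.019 ] 0.00047993316167844194 top ray z.014,.028,.036,.044 [0.487  0.0505 0.028 ] [0.4864 0.0503 0.036 ] [0.493  0.0422 0.028 ] [0.4981 0.0352 0.036 ] [0.5033 0.0282 0.044 ]
shR [ 0.4895 -0.048   0.0314] 0.002525566410091942 top ray z.014,.028,.036,.044 [ 0.4879 -0.0498  0.028 ] [ 0.4872 -0.0494  0.036 ] [ 0.4891 -0.0435  0.028 ] [ 0.4943 -0.0499  0.036 ] [ 0.4995 -0.0564  0.044 ]
sillL [0.5127 0.2202 0.0169] 0.0004897926501859303 top ray z.014,.028,.036,.044 [0.5112 0.2182 0.028 ] [0.5103 0.217  0.036 ] [0.52   0.2093 0.028 ] [0.525  0.2012 0.036 ] [0.53  0.193 0.044]
sillR [ 0.6262 -0.1733  0.0077] 0.0003887283267190879 top ray z.014,.028,.036,.044 [ 0.6227 -0.1704  0.028 ] [ 0.6212 -0.1694  0.036 ] [ 0.6366 -0.1876  0.028 ] [ 0.6408 -0.1931  0.036 ] [ 0.6451 -0.1986  0.044 ]
[0. 0. 0.]
[[ 0.9124  0.4093 -0.0007]
 [ 0.4093 -0.9124  0.0012]
 [-0.0001 -0.0014 -1.    ]]
```

Board yaw is about 0.28 and the sill middle is at (0.569,0.024). The cover is at (0.458,0.134). The shaft is at (0.486,0.001), nearly along world y. I'll push both along world x, with tool x set to world x, starting with the cover.

Units first: shifts go in shares of 0.4 m and turns go in shares of 2 pi rad. So 0.387 m / 0.4 = 0.9675, -0.374 m / 0.4 = -0.935, 0.422 rad / 6.2832 = 0.0672.

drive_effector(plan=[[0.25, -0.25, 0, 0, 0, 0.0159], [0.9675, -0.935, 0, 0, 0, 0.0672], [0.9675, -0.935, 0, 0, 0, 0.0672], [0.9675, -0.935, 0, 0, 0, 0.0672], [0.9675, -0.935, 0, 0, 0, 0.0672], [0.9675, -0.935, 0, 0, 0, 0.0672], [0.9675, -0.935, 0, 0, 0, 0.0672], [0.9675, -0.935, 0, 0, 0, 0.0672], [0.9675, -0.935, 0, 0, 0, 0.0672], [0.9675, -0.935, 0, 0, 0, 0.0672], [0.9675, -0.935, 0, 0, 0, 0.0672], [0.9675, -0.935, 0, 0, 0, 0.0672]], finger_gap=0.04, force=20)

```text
refused: plan: the value is too long (schema: maxItems 1). Nothing was moved.
```

Wrong form. The message asks for a list holding one list of rows, three levels of brackets, so I'll send the same numbers that way.

drive_effector(plan=[[[0.25, -0.25, 0, 0, 0, 0.0159], [0.9675, -0.935, 0, 0, 0, 0.0672], [0.9675, -0.935, 0, 0, 0, 0.0672], [0.9675, -0.935, 0, 0, 0, 0.0672], [0.9675, -0.935, 0, 0, 0, 0.0672], [0.9675, -0.935, 0, 0, 0, 0.0672], [0.9675, -0.935, 0, 0, 0, 0.0672], [0.9675, -0.935, 0, 0, 0, 0.0672], [0.9675, -0.935, 0, 0, 0, 0.0672], [0.9675, -0.935, 0, 0, 0, 0.0672], [0.9675, -0.935, 0, 0, 0, 0.0672], [0.9675, -0.935, 0, 0, 0, 0.0672]]], finger_gap=0.04, force=20)

```text
t: 1.3
tool_pos: [0.4573, -0.065, 0.4047]
orientation: [-0.001, 1.0, 0.004, 0.0]
contact_force: [0.2, -0.7, -1.3]
width: 0.0401
finger_force: 0.0
```

In the tool's units: -0.204 m / 0.4 = -0.51, 0.19 m / 0.4 = 0.475.

drive_effector(plan=[[[-0.17, -0.51, 0, 0, 0, 0], [-0.17, -0.51, 0, 0, 0, 0], [-0.17, -0.51, 0, 0, 0, 0], [-0.17, -0.51, 0, 0, 0, 0], [-0.17, -0.51, 0, 0, 0, 0], [-0.17, -0.51, 0.125, 0, 0, 0], [-0.17, -0.51, 0.25, 0, 0, 0], [-0.17, -0.51, 0.375, 0, 0, 0], [-0.17, -0.51, 0.475, 0, 0, 0], [-0.17, -0.51, 0.475, 0, 0, 0], [-0.17, -0.51, 0.5, 0, 0, 0], [-0.17, -0.51, 0.5, 0, 0, 0]]])

```text
t: 2.5
tool_pos: [0.3885, 0.1334, 0.2055]
orientation: [-0.0, 1.0, -0.0, 0.001]
contact_force: [0.0, -0.2, 0.1]
width: 0.0399
finger_force: 0.0
```

```bash
python3 - <<'E'
from h import *
p,d=cams.get_image('scene');cv2.imwrite('pics/s1.png',cv2.resize(p[110:260,160:360,::-1],(800,600),interpolation=2))
E
```

```text
(no output)
```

View pics/s1.png

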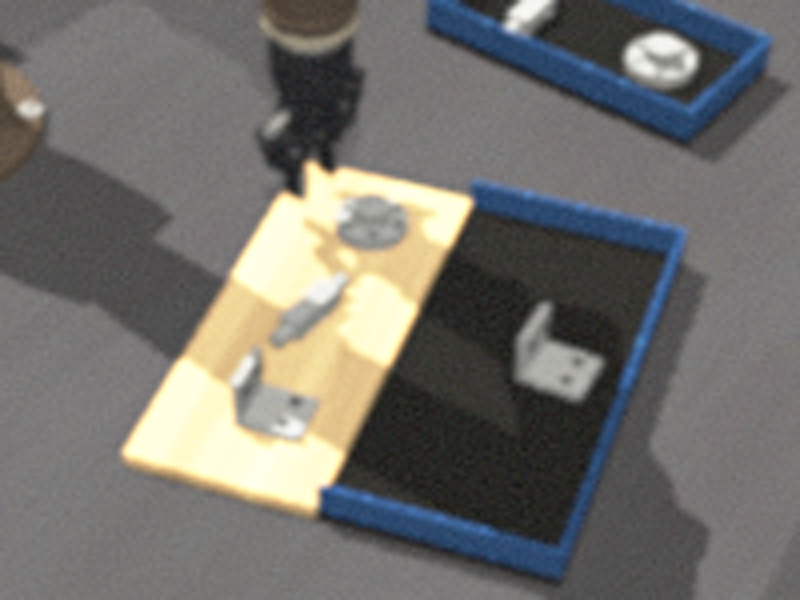

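The picture shows both fingertips (crop 295,190 and 330,170) just behind the cover (370,220), over the plywood. I'll lower in small steps and watch the force for a touch.

In the tool's units: 0.012 m / 0.4 = 0.03, 0.006 m / 0.4 = 0.015.

drive_effector(plan=[[[0, 0, 0.015, 0, 0, 0], [0, 0, 0.03, 0, 0, 0], [0, 0, 0.03, 0, 0, 0]]])

```text
t: 2.85
tool_pos: [0.3879, 0.1333, 0.1926]
orientation: [0.0, 1.0, -0.0, 0.0]
contact_force: [-0.5, 0.1, -0.2]
width: 0.04
finger_force: 0.0
```

drive_effector(plan=[[[0, 0, 0.0075, 0, 0, 0], [0, 0, 0.0075, 0, 0, 0]]])

```text
t: 3.05
tool_pos: [0.3879, 0.1334, 0.1895]
orientation: [0.0, 1.0, -0.0, -0.0]
contact_force: [-0.3, 0.4, 0.1]
width: 0.0396
finger_force: 0.0
```

In the tool's units: 0.002 m / 0.4 = 0.005.

drive_effector(plan=[[[0, 0, 0.005, 0, 0, 0], [0, 0, 0.005, 0, 0, 0]]])

```text
t: 3.25
tool_pos: [0.3879, 0.1334, 0.1875]
orientation: [0.0, 1.0, -0.0, -0.0]
contact_force: [-0.2, 0.5, -0.6]
width: 0.0401
finger_force: 0.0
```

drive_effector(plan=[[[0, 0, 0.0025, 0, 0, 0], [0, 0, 0.005, 0, 0, 0], [0, 0, 0.005, 0, 0, 0]]])

```text
t: 3.55
tool_pos: [0.3879, 0.1334, 0.186]
orientation: [0.0, 1.0, -0.0, 0.0]
contact_force: [-1.4, -0.5, 6.8]
width: 0.0401
finger_force: 3.6
```

Contact came at TCP z of about 0.1865. I'll lift 4 mm and push.

In the tool's units: 0.08 m / 0.4 = 0.2, 0.05 m / 0.4 = 0.125.

drive_effector(plan=[[[0, 0, -0.01, 0, 0, 0], [0.05, 0, -0.01, 0, 0, 0], [0.075, 0, -0.01, 0, 0, 0], [0.1, 0, -0.01, 0, 0, 0], [0.125, 0, -0.01, 0, 0, 0], [0.15, 0, -0.01, 0, 0, 0], [0.175, 0, -0.01, 0, 0, 0], [0.2, 0, -0.01, 0, 0, 0]]])

```text
t: 4.35
tool_pos: [0.4687, 0.1333, 0.1896]
orientation: [0.0, 1.0, -0.0, -0.0]
contact_force: [-2.3, 0.6, 1.7]
width: 0.0401
finger_force: 1.7
```

```bash
python3 - <<'E'
from h import *
p,d=cams.get_image('scene');cv2.imwrite('pics/s2.png',cv2.resize(p[110:260,160:360,::-1],(800,600),interpolation=2))
E
```

```text
(no output)
```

View pics/s2.png

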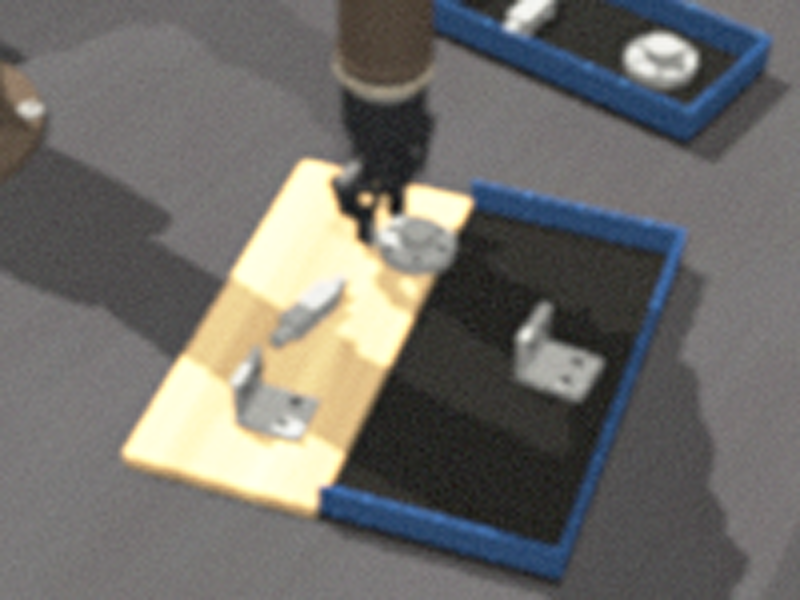

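The cover (418,243) is cradled by the fingers and its front edge is at the sill. Continuing the push.

In the tool's units: 0.084 m / 0.4 = 0.21, 0.08 m / 0.4 = 0.2.

drive_effector(plan=[[[0.02, 0, 0, 0, 0, 0], [0.04, 0, 0, 0, 0, 0], [0.06, 0, 0, 0, 0, 0], [0.08, 0, 0, 0, 0, 0], [0.1, 0, 0, 0, 0, 0], [0.12, 0, 0, 0, 0, 0], [0.14, 0, 0, 0, 0, 0], [0.16, 0, 0, 0, 0, 0], [0.18, 0, 0, 0, 0, 0], [0.2, 0, 0, 0, 0, 0], [0.21, 0, 0, 0, 0, 0], [0.21, 0, 0, 0, 0, 0]]])

```text
t: 5.6
tool_pos: [0.5527, 0.1334, 0.1897]
orientation: [-0.0, 1.0, -0.0, 0.0]
contact_force: [-0.6, 0.5, -0.3]
width: 0.0397
finger_force: 0.0
```

drive_effector(plan=[[[-0.025, 0, 0, 0, 0, 0], [-0.075, 0, 0, 0, 0, 0], [-0.075, 0, -0.1, 0, 0, 0], [-0.075, 0, -0.2, 0, 0, 0], [-0.175, 0.1, -0.2, 0, 0, 0], [-0.2575, 0.2, -0.2, 0, 0, 0], [-0.2575, 0.3, -0.2, 0, 0, 0], [-0.2575, 0.3375, -0.2, 0, 0, 0], [-0.2575, 0.3375, -0.2, 0, 0, 0]]], finger_gap=0.03)

```text
t: 6.5
tool_pos: [0.4477, -0.0042, 0.2698]
orientation: [0.001, 1.0, -0.002, 0.0]
contact_force: [-0.1, 0.4, -0.3]
width: 0.0303
finger_force: 0.0
```

```bash
python3 - <<'E'
from h import *
np.set_printoptions(precision=4,suppress=True)
for n,box in(('top',(165,108,335,272)),('scene',(190,145,335,255))):
    p,d=cams.get_image(n);cv2.imwrite(f'pics/{n}3.png',cv2.resize(p[105:275,160:360,::-1],None,fx=3,fy=3))
    for o in parts(n,p,d,box): print(n,np.array(o[0][0]),np.array(o[0][1]),round(o[0][2],1),o[1],o[2],o[3],ray(n,o[0][0],.028)[0])
E
```

```text
top [296.1811 205.2135] [17.8657 16.5423] 72.9 248.0 [ 0.5313 -0.1106  0.0237] [0.0179 0.0237 0.0634] [ 0.532  -0.1118  0.028 ]
top [218.5 188. ] [22. 21.] 90.0 369.5 [0.5904 0.1296 0.0262] [0.0154 0.0262 0.0413] [0.5919 0.1303 0.028 ]
top [235.  156.5] [19.5393 15.8139] 81.3 272.5 [0.6944 0.0771 0.0194] [0.0125 0.0194 0.0594] [0.692 0.077 0.028]
scene [228.0385 211.1923] [20.2466 16.9184] 33.7 184.5 [ 0.5319 -0.116   0.0226] [0.0176 0.0226 0.0492] [ 0.5345 -0.1129  0.028 ]
scene [299.  200.5] [23.3345 19.0919] 45.0 248.5 [0.6957 0.0748 0.0174] [0.0108 0.0174 0.0467] [0.6985 0.0713 0.028 ]
scene [237.5 187.5] [ 7.0711 22.6274] 45.0 103.5 [ 0.4936 -0.0038  0.032 ] [0.0193 0.032  0.0382] [ 0.4902 -0.0018  0.028 ]
scene [284.2942 181.6765] [15.0372 19.6454] 76.0 225.0 [0.6054 0.122  0.0235] [0.0121 0.0235 0.0396] [0.6057 0.1212 0.028 ]
```

View pics/scene3.png

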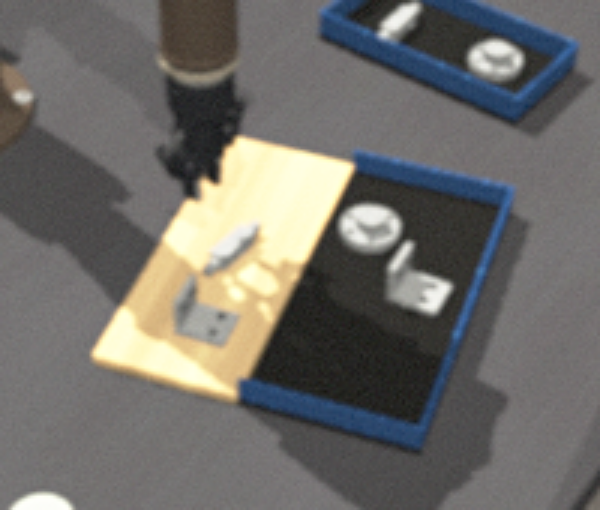

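The cover lies in the tray at crop (370,228), at (0.591,0.131), which is 51 mm past the sill. The fingers hang behind the shaft (230,248). Lowering behind the shaft and pushing.

In the tool's units: 0.077 m / 0.4 = 0.1925, -0.003 m / 0.4 = -0.0075.

drive_effector(plan=[[[0, -0.0075, 0.1, 0, 0, 0], [0, -0.0075, 0.175, 0, 0, 0], [0, -0.0075, 0.1925, 0, 0, 0], [0, -0.0075, 0.1925, 0, 0, 0], [0.025, -0.0075, 0.1925, 0, 0, 0], [0.05, -0.0075, 0.1925, 0, 0, 0], [0.075, -0.0075, 0.1925, 0, 0, 0], [0.1, -0.0075, 0.1925, 0, 0, 0]]])

```text
t: 7.4
tool_pos: [0.49, 0.0013, 0.1934]
orientation: [0.0, 1.0, -0.0, 0.0]
contact_force: [-2.5, 0.1, 0.9]
width: 0.0297
finger_force: 1.2
```

drive_effector(plan=[[[0.025, 0, 0, 0, 0, 0], [0.05, 0, 0, 0, 0, 0], [0.075, 0, 0, 0, 0, 0], [0.1, 0, 0, 0, 0, 0], [0.12, 0, 0, 0, 0, 0]]])

```text
t: 7.9
tool_pos: [0.5379, 0.0013, 0.1927]
orientation: [-0.0, 1.0, -0.0, 0.0]
contact_force: [-2.5, -0.6, 1.9]
width: 0.0298
finger_force: 1.3
```

```bash
python3 - <<'E'
from h import *
p,d=cams.get_image('scene');cv2.imwrite('pics/s4.png',cv2.resize(p[110:260,160:360,::-1],(800,600),interpolation=2))
E
```

```text
(no output)
```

View pics/s4.png

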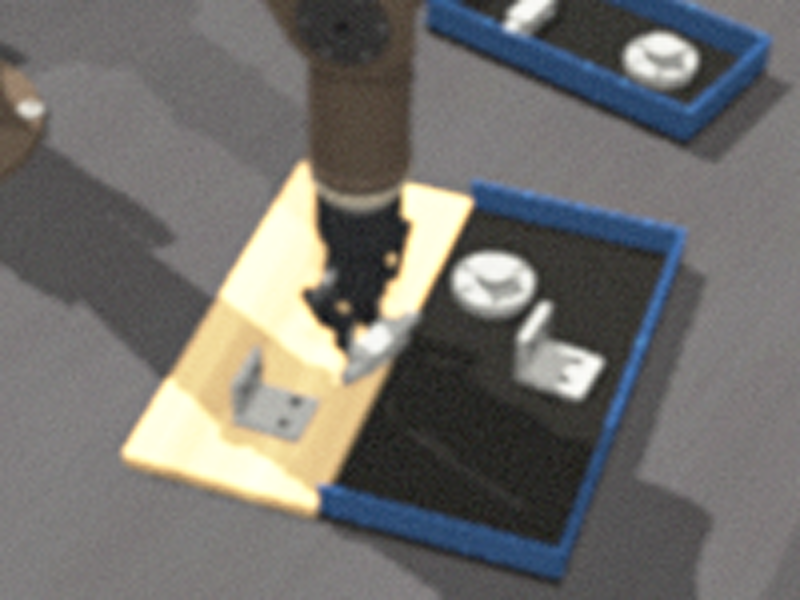

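The shaft (380,348) is still square to the fingers and starting over the sill. Continuing slowly.

In the tool's units: 0.064 m / 0.4 = 0.16, 0.006 m / 0.4 = 0.015.

drive_effector(plan=[[[0.015, 0, 0, 0, 0, 0], [0.03, 0, 0, 0, 0, 0], [0.045, 0, 0, 0, 0, 0], [0.06, 0, 0, 0, 0, 0], [0.075, 0, 0, 0, 0, 0], [0.09, 0, 0, 0, 0, 0], [0.105, 0, 0, 0, 0, 0], [0.12, 0, 0, 0, 0, 0], [0.135, 0, 0, 0, 0, 0], [0.15, 0, 0, 0, 0, 0], [0.16, 0, 0, 0, 0, 0], [0.16, 0, 0, 0, 0, 0]]])

```text
t: 9.15
tool_pos: [0.6015, 0.0014, 0.1927]
orientation: [-0.0, 1.0, -0.0, 0.0]
contact_force: [-1.1, -0.1, -0.2]
width: 0.03
finger_force: 0.7
```

drive_effector(plan=[[[-0.025, 0, 0, 0, 0, 0], [-0.075, 0, 0, 0, 0, 0], [-0.1, 0, -0.1, 0, 0, 0], [-0.125, 0, -0.2, 0, 0, 0], [-0.25, 0, -0.3, 0, 0, 0], [-0.375, 0, -0.3, 0, 0, 0], [-0.475, 0, -0.3, 0, 0, 0], [-0.475, 0, -0.3, 0, 0, 0], [-0.475, 0, -0.3, 0, 0, 0]]])

```text
t: 10.05
tool_pos: [0.4093, 0.0012, 0.3131]
orientation: [0.001, 1.0, -0.0, 0.0]
contact_force: [-0.0, 1.4, 0.3]
width: 0.0301
finger_force: 0.0
```

```bash
python3 - <<'E'
from h import *
np.set_printoptions(precision=4,suppress=True)
e=np.array([np.cos(.28),np.sin(.28)])
for n,box in(('top',(165,108,335,272)),('scene',(190,145,335,255))):
    p,d=cams.get_image(n)
    cv2.imwrite(f'pics/{n}5.png',cv2.resize(p[105:275,160:360,::-1],None,fx=3,fy=3))
    for o in parts(n,p,d,box): print(n,np.array(o[0][0]),np.array(o[0][1]),round(o[0][2],1),o[1],o[2],o[3],'boardx',(ray(n,o[0][0],.028)[0][:2]-[.569,.024])@e)
E
```

```text
top [296.2064 205.1881] [17.7198 16.5704] 73.3 245.5 [ 0.5309 -0.1095  0.0238] [0.0182 0.0238 0.0644] boardx -0.07303286755208285
top [218.5 188. ] [22. 21.] 90.0 370.5 [0.5902 0.1297 0.0264] [0.0159 0.0264 0.0419] boardx 0.051428966513474846
top [259.9759 178.0897] [ 7.2228 30.2418] 86.6 166.0 [ 0.6198 -0.0006  0.0312] [0.0113 0.0312 0.0358] boardx 0.042812727718180725
top [234.9248 156.5116] [19.5393 15.966 ] 81.3 273.5 [0.6932 0.0772 0.02  ] [0.0134 0.02   0.0591] boardx 0.132907374520678
scene [228.0385 211.1923] [20.2466 16.9184] 33.7 186.0 [ 0.5317 -0.1145  0.0217] [0.0174 0.0217 0.0484] boardx -0.0709712827299153
scene [270. 205.] [ 8.4853 25.4558] 45.0 145.5 [ 0.6294 -0.0049  0.0263] [0.0094 0.0263 0.0338] boardx 0.05133087294416983
scene [298.737  200.6014] [23.6588 17.43  ] 47.1 244.0 [0.6944 0.0748 0.0175] [0.0107 0.0175 0.0486] boardx 0.13678682836870898
scene [284.  181.5] [15. 20.] 90.0 225.5 [0.6053 0.1212 0.0239] [0.0117 0.0239 0.0388] boardx 0.060913101116120305
```

View pics/top5.png

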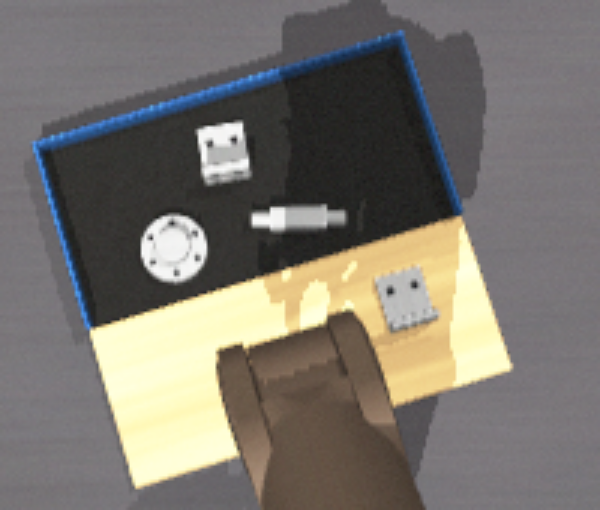

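View pics/scene5.png

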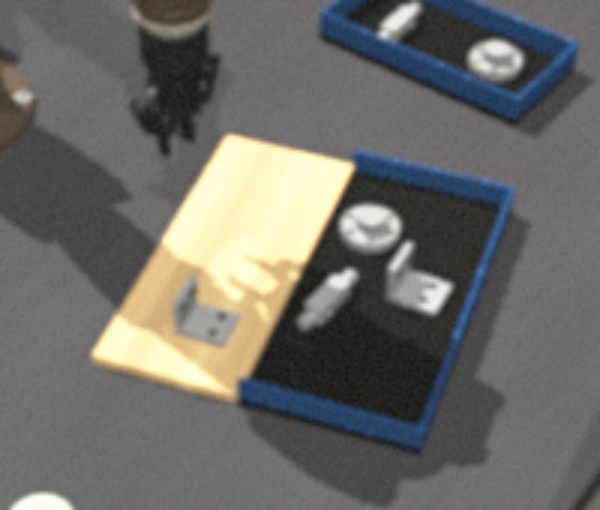

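All three kinds lie flat in the tray: cover at top crop (174,248), shaft at (298,218) and bracket at (222,152). The sill is clear, the duplicate bracket (407,298) hasn't moved, and the arm is free. Handing in.

```bash
python3 -c "
from workcell import bot, cams, monitor
print(bot.finish_job())"
```

```text
the job is handed in; nothing more can be done
None
```

I slid the cover and the shaft over the sill to join the bracket already in the tray, left the duplicate bracket where it was on the plywood, and handed the job in at about 10 s; no verdict was returned.

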